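Push the sheeter roller up its ramp to the stop

TASK

In this bakery workshop, the white plastic roller of the dough sheeter lies at the foot of the aluminium loading ramp. Slowly and gently push it with your fingertips up the slope, never letting it run back, until it has gone over the edge at the top and rests square against the stop; then leave it there. Only push it: do not pinch or lift it, and leave the grater disc, the steel sleeve and the black knob where they are.

Things in the scene. Friction and masses are not known exactly. Their poses are not given: they have to be found in the camera images.
- roller: smooth, slippery solid white plastic cylinder (friction about 0.35), 64 mm in diameter, 150 mm long, 0.3 to 0.5 kg, lying down. Origin at its centre; its own y axis is the axis about which it rolls freely; its x and z turn as it rolls. It starts on the ramp's level foot, across it, skewed by up to 6 degrees.
- ramp: fixed aluminium ramp, 314 mm long. Origin on the table under the middle of its slope, midway across; x points uphill, y across, z up. Its foot is level from x = -175 to -75 mm, top at z = 14 mm; then comes the slope. Steel cheeks at its sides, 178 mm apart, stand about 17 mm above the deck. Posts with black star knobs, 94 mm high, stand at x = 105, y = +/-115 mm.
- slope: the ramp's sloping deck, 9 degrees, from ramp x = -75 mm (z = 14 mm) to its top edge at ramp x = 75 mm (z = 37.8 mm). Origin on the middle of its top surface, 25.9 mm above the table; x up along the surface, y across, z square to it.
- grater: loose steel grating disc, 140 mm in diameter, 6 mm thick (11 mm at its hub), lying on the table beside the ramp; leave alone. Origin at the centre of its underside.
- sleeve: loose steel bearing sleeve, 42 mm outside diameter, 34 mm high, standing on the table beside the ramp; leave alone. Origin at the centre of its underside.
- knob: loose black star knob, 52 mm across, lying head down with its threaded stud pointing up, 60 mm high, on the table beside the ramp; leave alone. Origin at the centre of its underside.
- ramp_stop (a point): middle of the top edge of the stop's face (ramp x = 125, z = 82 mm): an upright grey plate across the upper end of the ramp, 14 mm thick. Between the slope's top edge and the stop a 50 mm cradle falls at 8 degrees towards the stop, so a roller pushed over the edge settles against the stop by itself and stays.
- ramp_home (a point): where the roller's centre is when it rests home against the stop, midway across: ramp x = 93 mm, 67.5 mm above the table.
Not all that is in view belongs to the job. What is meant by the roller is not green or yellow, and is the larger of those in its own colour.

How it is judged:
On the way, in this order (a step that is already met when the one before it is completed fails the run):
1. the roller has been pushed half-way up the slope, still on the deck (x of roller in the frame of ramp between 0 and 0.07 m), for 0.05 s.
2. the roller lies over the edge, against the stop (x of roller in the frame of ramp between 0.087 and 0.098 m and z of roller in the frame of ramp between 0.0625 and 0.0725 m and y of roller in the frame of ramp between -0.022 and 0.022 m and angle between the y axis of roller and the y axis of ramp, either way round below 0.07 rad), for 0.2 s.
At the end, for the whole second after the job is handed in: The roller rests against the stop: centre within 6 mm of home along the ramp, 5 mm in height, 22 mm of the middle across it, axis within 4 degrees of square, under 0.02 m/s; grater disc, sleeve and knob within 15 mm of where they were (all of step 2 and linear speed of roller below 0.02 m/s and distance of each of grater, sleeve, knob from where it was at the start of the episode below 0.015 m); the robot touches nothing.
It fails at once if the roller is lifted more than 12 mm off the ramp ((z of roller in the frame of ramp above 0.058 m and z of roller in the frame of slope above 0.044 m) or z of roller in the frame of ramp above 0.0818 m).
It fails at once if the roller runs away, runs back down or is flicked (faster than 0.3 m/s) (linear speed of roller above 0.3 m/s).
It fails at once if the roller is pinched or pushed hard (fingers press it with more than 25 N) (contact force between the fingers and roller above 25 N).
It fails at once if the grater disc, sleeve or knob is moved by more than 15 mm (distance of any of grater, sleeve, knob from where it was at the start of the episode above 0.015 m).
It also fails if it takes over 42 s, if anything falls off the work surface, if the arm or the gripper's body presses on something with over 40 N, if the wrist force passes 120 N, or if a joint passes its speed limit or range.

ROBOT

A 6-joint arm with a two-finger parallel gripper is mounted at the origin on the work surface. World frame = base frame: x ahead of the robot, y to its left, z up, the work surface at z = 0. Lengths are in m, angles in rad, forces in N, time in s.
With the tool pointing down it reaches from about 0.25 to 0.725 m from the base axis. Payload 4 kg.
Tool frame: the origin (TCP) lies on the mounting face of the last link; the fingertips stand 173 mm ahead of it and the grasp point (between the pads) lies 155 mm ahead of it; z points along the fingers, y is the line along which they close (so a half turn about z gives the same grasp; the last joint's range is limited). The gripper opens to 85 mm and grips with 20 to 120 N. Pads are 22 mm wide; open, the fingers measure 114 mm over their backs; the gripper's body (76 mm by 85 mm) begins 54 mm behind the grasp point. The pads swing forward as they close: fully open they stand 13 mm farther back than shut.
Start: joints at [-1.283, 0.241, 0.005, 1.335, 0, 1.571], TCP at [0.142, -0.479, 0.405] pointing down, gripper open.
Joint ranges: [-2.72, 2.72], [-1.05, 1.87], [-1.09, 1.28], [-1.99, 2.15], [-1.42, 1.44], [-3.14, 3.14]. Speed limits (rad/s): [2.79, 2.79, 3.14, 3.14, 3.14, 3.14].

INTERFACE

Orientations are given as a rotation vector (axis times angle).
In Python, from cell import arm gives the robot as it stands.
- The arm moves only by the shell command python3 -m crank 'ROWS' [FORCE]. ROWS is JSON, a list of rows, each a list of 3 entries, a list of its own where there are three numbers: the shift along the tool's x, y, z in units of 250 mm (1.0 is 250 mm), then the turn about the tool's z in units of 1.5 rad (1.0 is 1.5 rad), then the opening, from 0 (shut) to 1 (fully open). A call has 1 to 8 rows; each row is the pose to reach, as a shift and turn from the pose commanded when the call began, along the tool's axes at that moment; what a row does not reach only later rows make up. A row lasts 1/8 s, in which the tool goes at most 62.5 mm and 10.7 degrees, less where a joint would pass 70% of its speed; a pose out of reach is approached as far as the arm can. A call with a number of a shift or a turn outside -1 to 1 is refused whole. A call with a gripper value outside its range is refused whole. The fingers move at their own pace and stop on an object; FORCE is the grip in N (left out, the last holds). Time passes only in rows, so rows that repeat a pose let the fingers close. It gives the time, the measured TCP pose, the force, the opening and the grip force at its end, in the units of the state.
- arm.get_obs(): the state, without advancing time (a new reading comes with each control period).
- arm.get_image(name): name is "scene" or "top" or "wrist"; returns the picture (480x640x3 uint8, blue, green, red); there is no depth.
- arm.get_calibration(name): a dict with "fx", "fy", "cx", "cy" (pixels), "dist" ([k1, k2, p1, p2, k3] as OpenCV has them; the pictures are not rectified), "extrinsics" (4x4, takes a point from camera to world coordinates). Camera axes: x right, y down, z forward; pixel columns grow to the right and rows downward; lengths in m; the calibration is good to about 2 mm. A picture is of the moment at which its call begins: read the wrist's pose just before it. get_calibration takes no time and is no camera call; for the wrist camera it gives the pose at the moment of the call.
- arm.hand_in(): hands the job in; it is judged then, once.
The state is a dict: "t": time; "qpos": joint angles; "qd": joint speeds; "joint_efforts": joint torques, N m; "eef_pos": TCP position; "tool_rot": TCP orientation; "ft_force": force on the tool from outside, world axes, zero at the start; "torque": the same for the moment, N m; "grip_width": finger opening in m; "grasp_force": force on a finger pad.
Only numpy, scipy, OpenCV 4.12 (cv2) and the standard library are available. Lean on these libraries where they do the work, as an engineer would, in place of code of your own. Each camera call takes 0.05 s, during which the arm holds its last target. There are 200 camera calls.

## Working session

There is one attempt and no reset: what is moved stays moved. The work goes in short steps, Python scripts to look and compute and a shell command to move; the robot and the scene stay as the last step left them, time stands still between calls to the robot, and variables do not carry over. Pictures are saved under pics/ and viewed, at most 13 in all, crops included, and the job is handed in when it is done.

```bash
mkdir -p pics; ls; python3 - <<'E'
from cell import arm
import cv2,numpy as np
for n in("top","scene"):
    cv2.imwrite(f"pics/{n}0.png",arm.get_image(n)); c=arm.get_calibration(n); print(n,c["fx"],c["fy"],c["cx"],c["cy"],np.round(c["dist"],3),np.round(c["extrinsics"],3).tolist())
o=arm.get_obs();print(o)
E
```

```text
pics
top 585.6319900152196 585.6319900152196 318.24075092665737 229.8312153852096 [-0.013  0.     0.     0.     0.   ] [[-0.01, -0.999, 0.053, 0.533], [-0.999, 0.008, -0.037, -0.022], [0.037, -0.054, -0.998, 1.002], [0.0, 0.0, 0.0, 1.0]]
scene 593.3328394817945 593.3328394817945 318.7689237602778 246.63283579244145 [-0.014  0.     0.     0.     0.   ] [[0.874, 0.272, -0.403, 1.031], [0.486, -0.465, 0.74, -0.898], [0.014, -0.843, -0.538, 0.712], [0.0, 0.0, 0.0, 1.0]]
{'t': 0.1, 'qpos': array([-1.28300368e+00,  2.41322779e-01,  3.91768273e-03,  1.33520558e+00,
       -2.62217664e-05,  1.57078719e+00]), 'qd': array([-0.0014938 , -0.00192153,  0.00195466,  0.00112486, -0.00034184,
        0.00052225]), 'joint_efforts': array([-9.18563601e-04, -3.73138726e+01,  2.53009683e+01,  1.08785508e-02,
       -2.61122511e-05,  2.84083242e-06]), 'eef_pos': array([ 0.14185118, -0.47922207,  0.40393153]), 'tool_rot': array([-3.10734817e+00, -4.50262441e-01,  4.49182108e-04]), 'ft_force': array([-0.38805989, -0.01694099, -0.29097304]), 'torque': array([-0.00796169, -0.04035404,  0.05622665]), 'grasp_force': 0.0, 'grip_width': 0.08540015849398623}
```

View pics/top0.png

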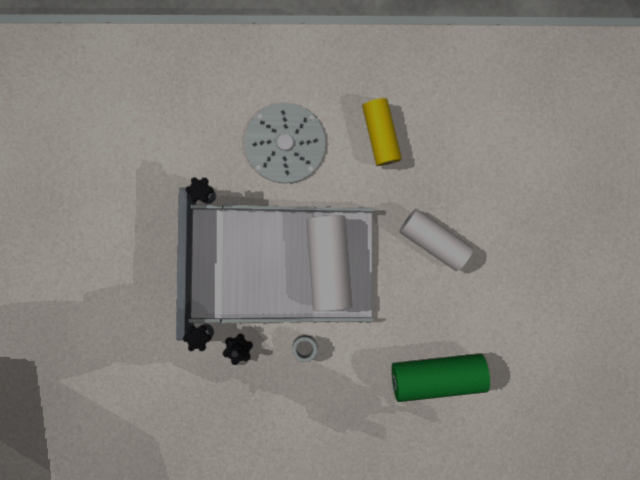

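View pics/scene0.png

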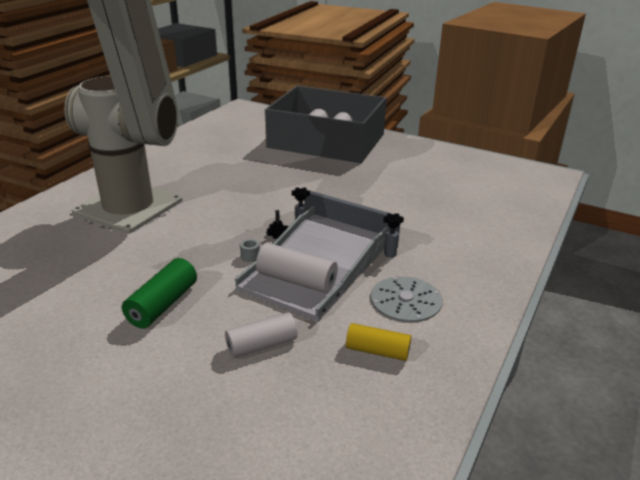

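The roller candidates in the top view are:
- White cylinder on the ramp foot, at (328,262).
- Smaller white cylinder on the table, at (436,240).
- Green cylinder, at (440,377).
- Yellow cylinder, at (381,131).

The larger white one on the ramp fits the description. Uphill is image-left, about world +y. The post knobs are at (201,189) and (198,337), the loose knob at (238,349), the sleeve at (305,348) and the grater at (285,142).

```bash
cat > h.py <<'E'
import cv2,numpy as np
from cell import arm
def ray(cal,px,z):
    K=np.array([[cal["fx"],0,cal["cx"]],[0,cal["fy"],cal["cy"]],[0,0,1]]);E=np.array(cal["extrinsics"])
    u=cv2.undistortPoints(np.array(px,float).reshape(-1,1,2),K,np.array(cal["dist"]))[:,0]
    d=np.c_[u,np.ones(len(u))]@E[:3,:3].T; o=E[:3,3]
    return o+d*((z-o[2])/d[:,2])[:,None]
E
python3 - <<'E'
from h import *
im=cv2.imread("pics/top0.png");cal=arm.get_calibration("top")
g=im.max(2)
m=(g<60).astype(np.uint8); m[:150]=0;m[380:]=0;m[:,:180]=0;m[:,270:]=0
n,l,s,c=cv2.connectedComponentsWithStats(m)
for i in range(1,n):
    if s[i,4]>80: print("dark",s[i],c[i],ray(cal,[c[i]],.088)[0])
print("foot end px guess", ray(cal,[[374,214],[373,319]],.014))
print("cheek low ends z31", ray(cal,[[382,211],[379,320]],.031))
print("top edge crease", ray(cal,[[219,212],[217,318]],.0378))
print("roller rows"); 
for y in(225,245,265,285,300): print(y,g[y,295:365:2].tolist())
cv2.imwrite("pics/crop0.png",cv2.resize(im[170:370,170:390],None,fx=3,fy=3,interpolation=cv2.INTER_CUBIC)[:600,:660])
E
```

```text
dark [ 183  178   33  173 1886] [195.01908802 265.78685048] [0.52718437 0.13487688 0.088     ]
dark [223 333  30  32 625] [237.6352 348.64  ] [0.39902233 0.06955146 0.088     ]
foot end px guess [[ 0.6115086  -0.15452707  0.014     ]
 [ 0.43420079 -0.15015045  0.014     ]]
cheek low ends z31 [[ 0.61508532 -0.16576885  0.031     ]
 [ 0.43410527 -0.15790519  0.031     ]]
top edge crease [[0.61474636 0.10441896 0.0378    ]
 [0.4416569  0.10789694 0.0378    ]]
roller rows
225 [132, 128, 131, 129, 129, 130, 112, 131, 141, 149, 155, 155, 157, 157, 154, 155, 156, 156, 154, 150, 144, 134, 125, 112, 97, 91, 102, 102, 101, 101, 103, 103, 104, 104, 106]
245 [131, 129, 130, 129, 128, 130, 123, 119, 135, 145, 153, 155, 157, 156, 156, 156, 155, 155, 154, 153, 149, 140, 130, 121, 105, 93, 92, 106, 106, 106, 108, 104, 106, 105, 108]
265 [131, 129, 130, 127, 129, 129, 128, 121, 125, 140, 148, 155, 155, 155, 156, 157, 156, 155, 155, 155, 152, 146, 137, 128, 114, 103, 90, 92, 107, 106, 107, 106, 108, 109, 106]
285 [128, 128, 129, 127, 129, 127, 128, 129, 116, 130, 143, 150, 157, 155, 157, 155, 155, 156, 154, 154, 154, 150, 142, 132, 123, 110, 99, 87, 107, 107, 107, 106, 107, 106, 107]
300 [129, 127, 126, 126, 128, 125, 125, 126, 123, 121, 139, 148, 155, 154, 157, 155, 156, 155, 155, 155, 154, 152, 147, 136, 127, 114, 106, 93, 92, 108, 108, 105, 105, 108, 105]
```

View pics/crop0.png

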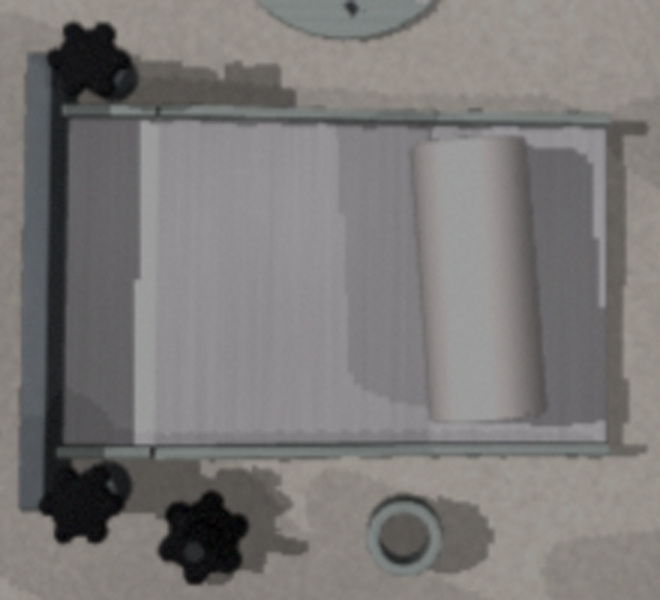

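The crop confirms the roller: it is the large white cylinder lying across the foot, with its axis ends at about crop (470,142) and (487,415). The post knobs are at (89,60) and (82,503), and the foot's end edge runs from (610,125) to (606,440).

```bash
cat >> h.py <<'E'
def ramp():
    cal=arm.get_calibration("top"); f=lambda p,z:ray(cal,np.array(p)/3+170,z)
    k=f([[89,60],[82,503]],.090); e=f([[610,125],[606,440]],.014); r=f([[470,142],[487,415]],.046)
    return k,e,r
E
python3 - <<'E'
from h import *
k,e,r=ramp();print(k,e,r)
print("knob spacing",np.linalg.norm(k[0]-k[1]),"roller len",np.linalg.norm(r[0]-r[1]))
km=k.mean(0);em=e.mean(0);print("len 280?",np.linalg.norm((km-em)[:2]))
ac=(k[0]-k[1])[:2];ac/=np.linalg.norm(ac);ae=(e[0]-e[1])[:2];ae/=np.linalg.norm(ae)
ux=(km-em)[:2];ux/=np.linalg.norm(ux)
print("yaw uphill from midline",np.degrees(np.arctan2(ux[1],ux[0])),"from knobs",np.degrees(np.arctan2(ac[1],ac[0]))+90,"foot",np.degrees(np.arctan2(ae[1],ae[0]))+90)
ra=(r[0]-r[1])[:2];print("roller yaw",np.degrees(np.arctan2(ra[1],ra[0]))+90)
O=km[:2]-.105*ux;print("origin",O,"from foot",em[:2]+.175*ux)
print("roller x",(r.mean(0)[:2]-O)@ux,"y",(r.mean(0)[:2]-O)@[-ux[1],ux[0]])
E
```

```text
[[0.64485826 0.12747029 0.09      ]
 [0.41693512 0.1309558  0.09      ]] [[ 0.61549538 -0.15344964  0.014     ]
 [ 0.43813032 -0.14851693  0.014     ]] [[ 0.60402779 -0.07223195  0.046     ]
 [ 0.45555691 -0.07984135  0.046     ]]
knob spacing 0.22794978611002115 roller len 0.14866575072904128
len 280? 0.28022608776476526
yaw uphill from midline 89.16497685787924 from knobs 89.12387193204232 foot 88.40695503770489
roller yaw 92.93394330409197
origin [0.52936649 0.0242242 ] from foot [0.52936319 0.02399813]
roller x -0.10024399422865544 y -0.0018869607262008135
```

```bash
python3 -m crank '[[[0.1,-0.05,0],0,1],[[0.22,-0.1,0],0,1],[[0.36,-0.16,0],0,1],[[0.5,-0.22,0],0,1],[[0.64,-0.29,0],0,1],[[0.78,-0.35,0],0,1],[[0.88,-0.4,0],0,1],[[0.92,-0.42,0],0,1]]'
python3 -m crank '[[[0.1,-0.05,0],-0.1,1],[[0.22,-0.1,0],-0.22,1],[[0.36,-0.16,0],-0.34,1],[[0.5,-0.22,0],-0.46,1],[[0.64,-0.29,0],-0.58,1],[[0.78,-0.35,0],-0.7,1],[[0.88,-0.4,0],-0.8,1],[[0.92,-0.42,0],-0.845,1]]'
cat >> h.py <<'E'
from scipy.spatial.transform import Rotation as Ro
O=np.array([.5294,.0241]);YAW=np.radians(89.1)
def st():
    o=arm.get_obs();R=Ro.from_rotvec(o["tool_rot"]).as_matrix();u=np.array([np.cos(YAW),np.sin(YAW)]);v=np.array([-u[1],u[0]])
    p=o["eef_pos"];d=p[:2]-O
    print("t",round(o["t"],2),"ramp x,y",np.round([d@u,d@v],4),"z",round(p[2],4),"yaw err deg",round(np.degrees(np.arctan2(R[1,0],R[0,0])-YAW),2),"tilt",np.round(R[2],3),"F",np.round(o["ft_force"],2),"w",o["grip_width"])
    return o,R
E
python3 -c "from h import *;st()"
```

```text
t: 1.1
eef_pos: [0.3334, -0.3125, 0.4043]
tool_rot: [-3.108, -0.454, 0.001]
ft_force: [0.3, -0.5, -0.8]
grip_width: 0.0853
grasp_force: 0.0
t: 2.1
eef_pos: [0.5242, -0.147, 0.404]
tool_rot: [-2.234, -2.208, 0.001]
ft_force: [0.2, -1.1, 0.4]
grip_width: 0.0854
grasp_force: 0.0
t 2.1 ramp x,y [-0.1712  0.0025] z 0.404 yaw err deg 0.22 tilt [-0.    -0.001 -1.   ] F [ 0.23 -1.15  0.44] w 0.08538335917069576
```

```bash
python3 -m crank '[[[0,0.01,0.1],0,1],[[0,0.01,0.22],0,1],[[0,0.01,0.34],0,1],[[0,0.01,0.46],0,1],[[0,0.01,0.56],0,1],[[0,0.01,0.62],0,1],[[0,0.01,0.64],0,1],[[0,0.01,0.64],0,1]]'
python3 -c "
from h import *
st();cv2.imwrite('pics/w1.png',arm.get_image('wrist'));cv2.imwrite('pics/s1.png',arm.get_image('scene')[150:350,200:420].repeat(3,0).repeat(3,1))"
```

```text
t: 3.1
eef_pos: [0.5261, -0.1478, 0.245]
tool_rot: [2.239, 2.204, 0.0]
ft_force: [0.2, 0.5, 0.1]
grip_width: 0.0855
grasp_force: 0.0
t 3.1 ramp x,y [-0.1719  0.0006] z 0.245 yaw err deg -0.0 tilt [-0.  0. -1.] F [0.21 0.46 0.1 ] w 0.08545124071691051
```

View pics/w1.png

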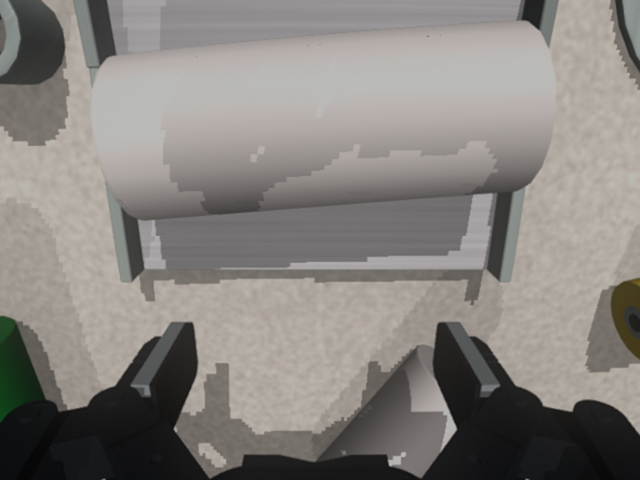

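View pics/s1.png

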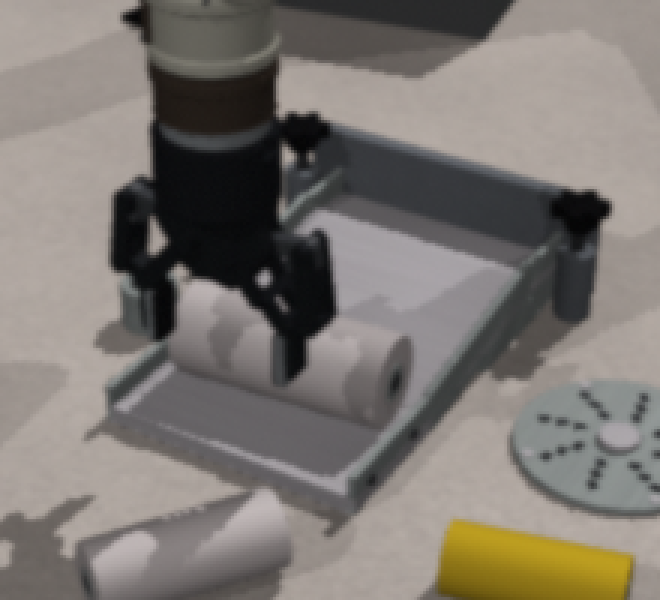

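The wrist view shows the roller ahead of the open fingers and inside the cheeks, with its rear edge from (145,218) to (500,188). Both pads, near (185,330) and (450,330), are clear of everything. Next I lower the tool and close up on the roller slowly.

```bash
python3 -m crank '[[[0,0,0.06],0,1],[[0,0,0.14],0,1],[[0,0,0.19],0,1],[[0,0,0.212],0,1],[[0.02,0,0.212],0,1],[[0.04,0,0.212],0,1],[[0.056,0,0.212],0,1],[[0.07,0,0.212],0,1]]'
python3 -c "
from h import *
st()"
```

```text
t: 4.2
eef_pos: [0.5264, -0.1297, 0.1921]
tool_rot: [2.238, 2.204, 0.001]
ft_force: [0.1, -0.0, -0.5]
grip_width: 0.0856
grasp_force: 0.0
t 4.2 ramp x,y [-0.1538  0.0006] z 0.1921 yaw err deg 0.03 tilt [-0.     0.001 -1.   ] F [ 0.08 -0.02 -0.53] w 0.08555131314255694
```

```bash
python3 -m crank '[[[0.012,0,0],0,1],[[0.024,0,0],0,1],[[0.036,0,0],0,1],[[0.048,0,0],0,1],[[0.06,0,0],0,1],[[0.072,0,0],0,1],[[0.084,0,0],0,1],[[0.096,0,0],0,1]]'
python3 -c "
from h import *
st();cv2.imwrite('pics/w2.png',arm.get_image('wrist'))"
```

```text
t: 5.2
eef_pos: [0.5265, -0.1059, 0.1917]
tool_rot: [-2.239, -2.204, -0.0]
ft_force: [-0.3, -0.8, 0.0]
grip_width: 0.0854
grasp_force: 0.1
t 5.2 ramp x,y [-0.13    0.0008] z 0.1917 yaw err deg 0.01 tilt [ 0.  0. -1.] F [-0.3  -0.85  0.05] w 0.08535214866484385
```

View pics/w2.png

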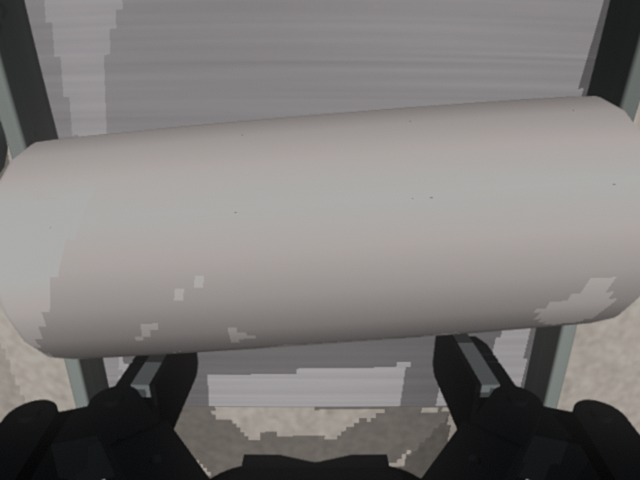

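The image-left pad is touching the lagging end at about (160,355), and the roller is still skewed about 4°. I'll keep pushing slowly, rising with the slope, so the second pad squares it.

```bash
python3 -m crank '[[[0.012,0,0],0,1],[[0.024,0,0],0,1],[[0.036,0,0],0,1],[[0.048,0,-0.002],0,1],[[0.06,0,-0.004],0,1],[[0.072,0,-0.006],0,1],[[0.084,0,-0.008],0,1],[[0.096,0,-0.01],0,1]]'
python3 -c "
from h import *
st()"
python3 -m crank '[[[0.014,0,-0.002],0,1],[[0.028,0,-0.004],0,1],[[0.042,0,-0.006],0,1],[[0.056,0,-0.009],0,1],[[0.07,0,-0.011],0,1],[[0.084,0,-0.013],0,1],[[0.098,0,-0.015],0,1],[[0.112,0,-0.018],0,1]]'
python3 -c "
from h import *
st();cv2.imwrite('pics/w3.png',arm.get_image('wrist'));cv2.imwrite('pics/t3.png',arm.get_image('top'))"
```

```text
t: 6.25
eef_pos: [0.5269, -0.0819, 0.1943]
tool_rot: [2.239, 2.204, -0.0]
ft_force: [-0.4, -1.6, 0.8]
grip_width: 0.0854
grasp_force: 1.0
t 6.25 ramp x,y [-0.106   0.0008] z 0.1943 yaw err deg 0.01 tilt [-0.  0. -1.] F [-0.36 -1.58  0.84] w 0.08535177405046138
t: 7.25
eef_pos: [0.5273, -0.0538, 0.1987]
tool_rot: [-2.239, -2.204, 0.0]
ft_force: [-1.3, -2.0, 1.3]
grip_width: 0.0854
grasp_force: 1.0
t 7.25 ramp x,y [-0.0779  0.0009] z 0.1987 yaw err deg 0.01 tilt [ 0. -0. -1.] F [-1.27 -2.01  1.32] w 0.08542299365095438
```

View pics/w3.png

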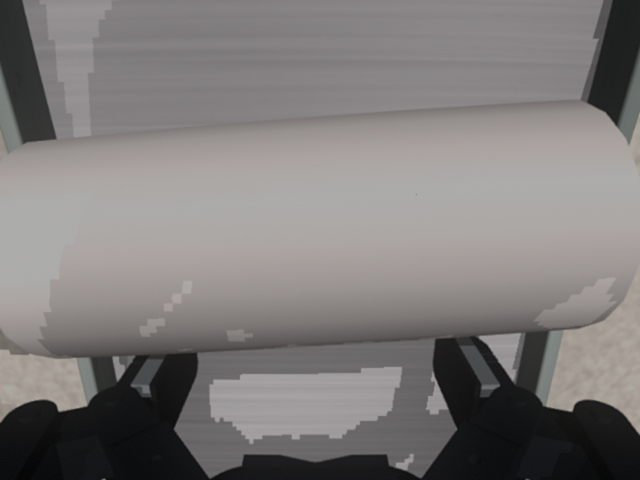

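The roller rides on the image-left pad near (160,355), with a small gap at the right one (470,345). It is about 3.7° skewed because it rolls freely. I'll move the tool toward the lagging end for more leverage and keep going. Any remaining skew can be taken out against the stop.

```bash
python3 -m crank '[[[0.014,-0.01,-0.002],0,1],[[0.028,-0.02,-0.004],0,1],[[0.042,-0.03,-0.007],0,1],[[0.056,-0.04,-0.009],0,1],[[0.07,-0.05,-0.011],0,1],[[0.084,-0.06,-0.013],0,1],[[0.098,-0.065,-0.015],0,1],[[0.112,-0.07,-0.018],0,1]]'
python3 -m crank '[[[0.014,0,-0.002],0,1],[[0.028,0,-0.004],0,1],[[0.042,0,-0.007],0,1],[[0.056,0,-0.009],0,1],[[0.07,0,-0.011],0,1],[[0.084,0,-0.013],0,1],[[0.098,0,-0.015],0,1],[[0.112,0,-0.018],0,1]]'
python3 -c "
from h import *
st();cv2.imwrite('pics/w4.png',arm.get_image('wrist'))"
```

```text
t: 8.35
eef_pos: [0.5102, -0.0256, 0.2033]
tool_rot: [2.239, 2.204, -0.0]
ft_force: [0.6, -2.1, 0.6]
grip_width: 0.0856
grasp_force: 1.0
t: 9.35
eef_pos: [0.5107, 0.0024, 0.2077]
tool_rot: [-2.239, -2.204, 0.0]
ft_force: [0.2, -1.9, 1.1]
grip_width: 0.0853
grasp_force: 1.0
t 9.35 ramp x,y [-0.0219  0.0184] z 0.2077 yaw err deg 0.01 tilt [ 0. -0. -1.] F [ 0.24 -1.86  1.13] w 0.085259901059903
```

View pics/w4.png

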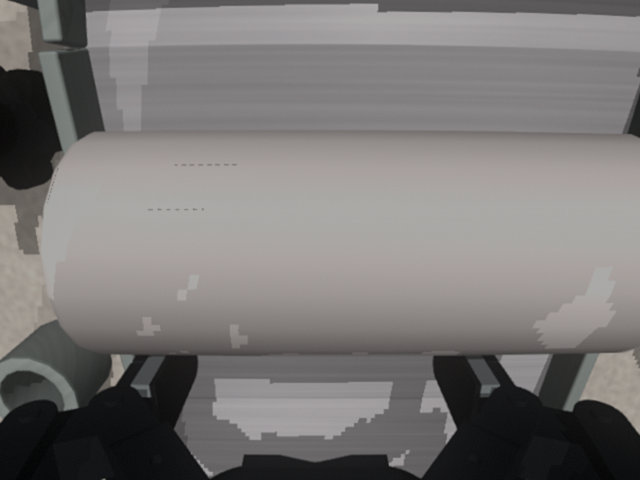

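The roller now lies square, its front edge level at row about 132, with both pads touching at (160,355) and (465,355). I continue up to the crest.

```bash
python3 -m crank '[[[0.014,0.004,-0.002],0,1],[[0.028,0.008,-0.004],0,1],[[0.042,0.012,-0.007],0,1],[[0.056,0.016,-0.009],0,1],[[0.07,0.02,-0.011],0,1],[[0.084,0.024,-0.013],0,1],[[0.098,0.028,-0.015],0,1],[[0.112,0.032,-0.018],0,1]]'
python3 -m crank '[[[0.012,0,-0.002],0,1],[[0.024,0,-0.004],0,1],[[0.036,0,-0.006],0,1],[[0.048,0,-0.008],0,1],[[0.06,0,-0.01],0,1],[[0.07,0,-0.012],0,1],[[0.08,0,-0.013],0,1],[[0.09,0,-0.014],0,1]]'
python3 -c "
from h import *
st();cv2.imwrite('pics/w5.png',arm.get_image('wrist'))"
```

```text
t: 10.4
eef_pos: [0.5192, 0.0303, 0.2122]
tool_rot: [-2.239, -2.204, 0.0]
ft_force: [0.3, -2.4, 0.3]
grip_width: 0.0853
grasp_force: 1.0
t: 11.4
eef_pos: [0.5195, 0.0527, 0.2157]
tool_rot: [-2.239, -2.204, 0.0]
ft_force: [0.0, -2.7, 0.8]
grip_width: 0.0852
grasp_force: 1.0
t 11.4 ramp x,y [0.0285 0.0104] z 0.2157 yaw err deg 0.01 tilt [-0. -0. -1.] F [ 0.05 -2.68  0.78] w 0.08524889162731249
```

View pics/w5.png

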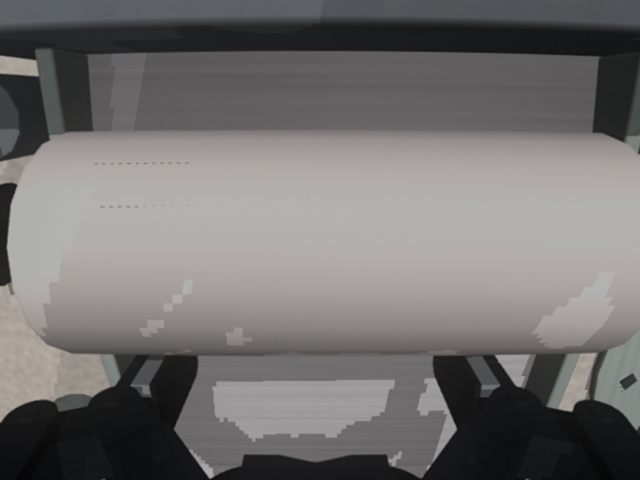

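The roller is square and just at the crest, with the stop ahead at row about 50. I ease it over.

```bash
python3 -m crank '[[[0.008,0,-0.001],0,1],[[0.016,0,-0.002],0,1],[[0.024,0,-0.002],0,1],[[0.032,0,-0.002],0,1],[[0.04,0,-0.002],0,1],[[0.046,0,-0.002],0,1],[[0.05,0,-0.002],0,1],[[0.05,0,-0.002],0,1]]'
python3 -c "
from h import *
st();cv2.imwrite('pics/w6.png',arm.get_image('wrist'))"
```

```text
t: 12.45
eef_pos: [0.5197, 0.0651, 0.2162]
tool_rot: [-2.238, -2.204, -0.0]
ft_force: [0.3, 0.3, -0.4]
grip_width: 0.0856
grasp_force: 0.0
t 12.45 ramp x,y [0.0409 0.0104] z 0.2162 yaw err deg 0.02 tilt [ 0.  0. -1.] F [ 0.33  0.28 -0.35] w 0.0855953010596657
```

View pics/w6.png

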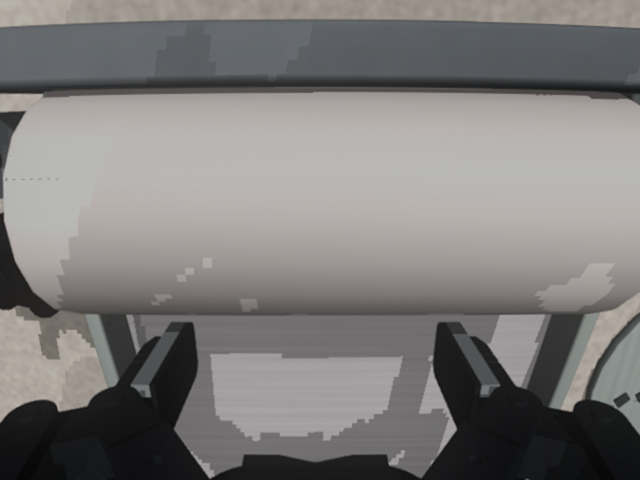

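The roller has rolled over the edge and lies square against the stop (its upper edge runs parallel to it at row about 92), and the pads are free. I back off, then rise.

```bash
python3 -m crank '[[[-0.03,0,0],0,1],[[-0.08,0,0],0,1],[[-0.14,0,-0.02],0,1],[[-0.2,0,-0.08],0,1],[[-0.26,0,-0.2],0,1],[[-0.32,0,-0.34],0,1],[[-0.38,0,-0.44],0,1],[[-0.4,0,-0.48],0,1]]'
python3 -m crank '[[[-0.1,0,-0.1],0,1],[[-0.22,0,-0.15],0,1],[[-0.36,0,-0.2],0,1],[[-0.5,0,-0.2],0,1],[[-0.62,0,-0.2],0,1],[[-0.68,0,-0.2],0,1],[[-0.7,0,-0.2],0,1],[[-0.7,0,-0.2],0,1]]'
python3 -c "
from h import *
st();cv2.imwrite('pics/t7.png',arm.get_image('top'))"
```

```text
t: 13.5
eef_pos: [0.5185, -0.0365, 0.339]
tool_rot: [2.238, 2.199, 0.005]
ft_force: [0.4, -0.1, 0.0]
grip_width: 0.0854
grasp_force: 0.0
t: 14.5
eef_pos: [0.5154, -0.2095, 0.386]
tool_rot: [-2.238, -2.204, -0.0]
ft_force: [0.2, 0.5, -0.4]
grip_width: 0.0856
grasp_force: 0.0
t 14.5 ramp x,y [-0.2338  0.0103] z 0.386 yaw err deg 0.03 tilt [ 0.001 -0.    -1.   ] F [ 0.16  0.51 -0.39] w 0.08564510796883124
```

View pics/t7.png

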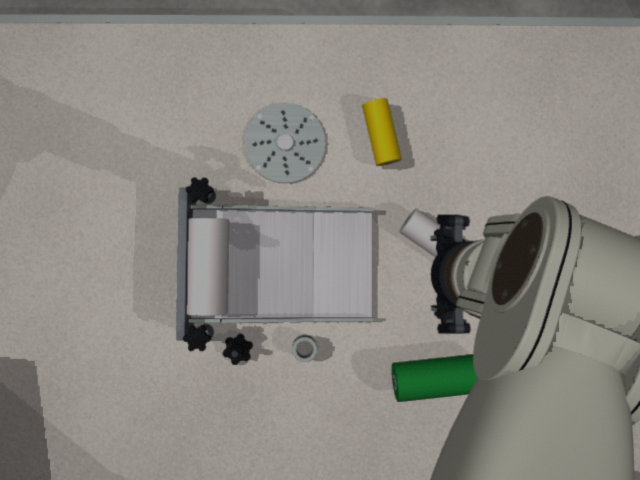

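The roller lies square against the stop at about (208,267), near mid-width. The grater, sleeve and knob are where they started, and the arm is clear.

```bash
python3 -c "
from cell import arm
print(arm.hand_in())"
```

```text
the job is handed in; nothing more can be done
None
```

I handed the job in: the roller was pushed up the slope and over the edge, and the last picture shows it square against the stop, with the grater disc, sleeve and black knob where they started; the hand-in returned no verdict.

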